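Fetch the dovetail template from its box

TASK

Someone left the loose pressing block on the lid of the template box: put it back on top of the arched bending form so that it lies balanced and nearly level on the middle of the crown, and let go of it. Then swing the box's lid up until it stands upright and leave it open, draw out the dovetail template (the plate with the notched top edge; the plain plate stays in the box) and finish while still holding it, upright and still, notches up, above the middle of the drawing sheet with its lower edge about 10 cm clear of the paper. Do not drop the block, and leave the other tools and pieces on the bench where they are.

Things in the scene. Friction and masses are not known exactly. Their poses are not given: they have to be found in the camera images.
- box: Oak template box, dovetailed, fixed, open under its lid: 130 (x) x 170 (y) x 90 mm high, walls and floor 8 mm. Origin: centre of its underside, on the bench; +x to the hinge side, -x to the side of the lid's tongue, z up. Inside, two plate slots along x, centred 35 mm to the +y and -y side; each is a pair of floor strips 18 mm high, 4 mm thick, 14 mm apart.
- lid (a joint): Angle of the box's lid: 0 shut, 1.57 upright, 1.9 stop. The hinge is the top edge of the box's +x side, along the box's y; it is stiff, so the lid stays where it is left. Lifting at the tongue takes 3 to 4 N. The lid is a board 130 x 170 x 10 mm, 0.22 kg, on top of the walls: shut, its top face is 100 mm above the bench.
- lid_tongue (a point): Grip point of the lid's tongue: a tab in the plane of the lid, 22 mm wide (along the box's y), 14 mm thick, 38 mm out beyond the middle of the lid's front (-x) edge. The point is mid-width, mid-thickness, 23 mm beyond that edge, 153 mm from the hinge. Lid shut: tab level, 95 mm above the bench, free space below; lid upright: tab points up.
- lid_hinge (a point): Point on the lid's hinge line, at the middle of the box's width, 90 mm above the bench.
- caul: Pressing block of plain oak, loose, 90 (x) x 40 (y) x 28 (z) mm, about 0.08 kg. Origin: centre of its underside. Starts lying flat on the shut lid.
- form: Arched bending form of plywood, fixed to the bench: 130 mm long (its x axis) and 130 mm wide, its top a half cylinder of radius 65 mm whose axis is the form's x axis; on a 150 x 160 x 12 mm base board. Origin: centre of its underside. Height 130 mm.
- form_crown (a point): Middle of the crown line of the bending form, its highest point, 130 mm above the bench. The crown line runs along the form's x axis.
- template: Dovetail template: light wooden plate 75 (x) x 10 (y, thickness) x 75 (z) mm, 0.06 kg, loose, on edge in one of the box's slots, hidden under the lid. Its top 15 mm is notched: a 25 mm wide middle tooth and a narrow slanted tooth at each end; solid below. Origin: centre of its lower edge, 8 mm above the bench in the box; z up to the notched edge.
- blank: Plain wooden plate 75 x 10 x 75 mm with a straight top edge, about 0.06 kg, standing in the other slot, with the same axes and origin as the template. It stays in the box.
- sheet_mid (a point): Middle of the paper sheet (145 x 135 mm) on the low drawing board (160 x 150 mm), fixed on the bench; the paper's surface is 10 mm above the bench.
- plane: Bystander: black metal hand plane with dark wooden handles, 260 x 60 mm, 110 mm high, behind the drawing board.
- offcut: Bystander: flat piece of light wood with four pins cut along one edge, about 85 x 110 x 18 mm, lying in front of the drawing board.
- glue: Bystander: white glue bottle, 56 mm across, 150 mm tall.
- mallet: Bystander: wooden mallet lying down at the left.
- square: Bystander: try square with a dark wooden stock 120 mm and a steel blade 150 mm, lying flat at the far right.
- chisel: Bystander: wooden-handled hand tool lying at the right.
- wedge_block: Bystander: dark wooden block 50 x 80 x 30 mm, beyond the bending form or the box on the right.

How it is judged (in metres and radians):
On the way, in this order (a step that is already met when the one before it is completed fails the run):
1. the pressing block lies balanced on the crown of the bending form, let go (distance between caul and form_crown below 0.035 m and angle between caul's own z axis and vertical below 0.26 rad and contact force between caul and form above 0.2 N and contact force between caul and the arm below 0.05 N and contact force between caul and the fingers below 0.05 N and linear speed of caul below 0.03 m/s), for 0.4 s.
2. the lid stands open (value of joint lid above 1.35 rad), for 0.1 s.
3. the template is drawn up clear of the box in the fingers (z of template in the frame of box above 0.095 m and contact force between template and the fingers above 0.5 N), for 0.1 s.
At the end, for the whole second after the job is handed in: Block at rest, untouched, within 35 mm of the crown's middle, tilt under 15 deg; lid past 1.2 rad; plain plate in the box; template in the fingers, within 45 mm of over the sheet's middle, lower edge 60-160 mm above the paper, within 15 deg of upright, still (all of step 1 and value of joint lid above 1.2 rad and contact force between template and the fingers above 0.5 N and horizontal distance between template and sheet_mid below 0.045 m and z of template in the frame of sheet_mid between 0.06 and 0.16 m and angle between template's own z axis and vertical below 0.26 rad and linear speed of template below 0.03 m/s and z of blank in the frame of box below 0.02 m and horizontal distance between blank and box below 0.06 m); the arm keeps its last pose, push and grip.
It fails at once if the pressing block has fallen (lower than 70 mm above the bench) (height (world z) of caul below 0.07 m).
It fails at once if the plain plate has been lifted out of its slot (z of blank in the frame of box above 0.05 m).
It fails at once if another tool or piece on the bench has been pushed more than 40 mm (distance of any of plane, offcut, glue, mallet, square, chisel, wedge_block from where it was at the start of the episode above 0.04 m).
It also fails if it takes over 72 s, if anything falls off the work surface, if the arm or the gripper's body presses on something with over 40 N, if the wrist force passes 120 N, or if a joint passes its speed limit or range.

ROBOT

A 6-joint arm with a two-finger parallel gripper is mounted at the origin on the work surface. World frame = base frame: x ahead of the robot, y to its left, z up, the work surface at z = 0. Lengths are in m, angles in degrees, forces in N, time in s.
With the tool pointing down it reaches from about 0.325 to 0.85 m from the base axis. Payload 4.4 kg.
Tool frame: the origin (TCP) lies at the very end of the fingers, on their centre line; the grasp point (between the pads) lies 19 mm behind it; z points along the fingers, y is the line along which they close (so a half turn about z gives the same grasp; the last joint's range is limited). The gripper opens to 94 mm and grips with 3 to 60 N. Pads are 16 mm wide; open, the fingers measure 119 mm over their backs; the gripper's body (75 mm by 177 mm) begins 78 mm behind the grasp point.
Start: joints at [55.376, 11.837, 88.321, -0, 79.842, -8.623], TCP at [0.252, 0.517, 0.205] pointing down, gripper open.
Joint ranges: [-156.59, 156.59], [-49.26, 127.26], [12.9, 141.05], [-63.56, 243.56], [4.71, 150.69], [-161.64, 161.64]. Speed limits (degrees/s): [159.86, 159.86, 180, 180, 180, 180].

INTERFACE

Orientations are given as a 3x3 rotation matrix whose columns are the frame's x, y, z axes.
In Python, from bench import manip gives the robot as it stands.
- The arm moves only by the shell command python3 steer.py 'ROWS'. ROWS is rows parted by semicolons, their numbers by spaces, 1 to 20 of them, each of 7 numbers: dx, dy, dz in m, then a rotation vector rx, ry, rz in degrees, then the finger opening in m; each row shifts and turns the commanded pose from where the row before left it, along the tool's axes as they then stand; what a row does not reach is not made up. A row lasts 1/10 s, in which the tool goes at most 0.05 m and 8.59 degrees, less where a joint would pass 70% of its speed; a pose out of reach is approached as far as the arm can. The fingers move at their own pace and stop on an object; the grip force is fixed at half the most. Time passes only in rows, so rows that do not move let the fingers close. It prints the time, the measured TCP pose, the force, the opening and the grip force at its end.
- manip.state(): the state, without advancing time (a new reading comes with each control period).
- manip.snapshot(name): name is "scene" or "top"; returns a dict with "image" (420x560x3 uint8, red, green, blue), "vfov" (degrees; the focal length in pixels is half the picture's height over the tangent of half this angle, whatever the lens; pixels are square), "cx", "cy" (the principal point, pixels), "eye" and "rotation" of the camera in the world. Camera axes: x right, y up, looking along -z (the intrinsics and any distortion apply to the point x, -y, -z); pixel columns grow to the right and rows downward; lengths in m; the calibration is good to about 2 mm. A picture is of the moment at which its call begins. There is no depth.
- manip.job_done(): hands the job in; it is judged then, once.
The state is a dict: "t": time; "joint_pos": joint angles; "dq": joint speeds; "tau": joint torques, N m; "tcp_pos": TCP position; "tool_rot": TCP orientation; "wrist_force": force on the tool from outside, world axes, zero at the start; "torque": the same for the moment, N m; "opening": finger opening in m; "gripper_force": force on a finger pad.
Only numpy, scipy, OpenCV 4.12 (cv2) and the standard library are available. Lean on these libraries where they do the work, as an engineer would, in place of code of your own. Each camera call takes 0.05 s, during which the arm holds its last target. There are 200 camera calls.

## Working session

There is one attempt and no reset: what is moved stays moved. The work goes in short steps, Python scripts to look and compute and a shell command to move; the robot and the scene stay as the last step left them, time stands still between calls to the robot, and variables do not carry over. Pictures are saved under pics/ and viewed, at most 10 in all, crops included, and the job is handed in when it is done.

```bash
ls; mkdir -p pics
python3 - <<'E'
from bench import manip
import cv2
for n in ("scene","top"):
    s=manip.snapshot(n); cv2.imwrite(f"pics/{n}0.png",s["image"][:,:,::-1])
    print(n,{k:v for k,v in s.items() if k!="image"})
print(manip.state())
E
```

```text
bench.py
pics
steer.py
scene {'vfov': 42.13446663932278, 'cx': 274.34604200053707, 'cy': 203.91842735429572, 'eye': array([ 1.32186031, -0.67359136,  1.43120601]), 'rotation': array([[ 0.71966237, -0.54939835,  0.42455569],
       [ 0.69423938,  0.5789349 , -0.42762843],
       [-0.01085175,  0.60249136,  0.79805163]])}
top {'vfov': 54.426895233284974, 'cx': 282.18553479600854, 'cy': 213.43700695634448, 'eye': array([ 0.42661446, -0.00314294,  1.24876392]), 'rotation': array([[-0.00119592,  0.98678655, -0.16202125],
       [-0.99979012, -0.00449354, -0.01998808],
       [-0.02045201,  0.16196334,  0.98658481]])}
{'t': 0.1, 'joint_pos': array([ 5.53768815e+01,  1.18797811e+01,  8.83941437e+01,  4.78227360e-04,
        7.98420036e+01, -8.62375169e+00]), 'dq': array([-0.06434199, -0.14210899, -0.22635226,  0.01865997,  0.09998911,
       -0.03849043]), 'tau': array([ 1.90263881e-04, -3.71862960e+01, -2.82292145e+01,  6.99638925e-02,
        3.12467117e-02, -5.05367268e-05]), 'tcp_pos': array([0.25166228, 0.51620905, 0.20442326]), 'tool_rot': array([[-8.98798062e-01,  4.38361389e-01, -1.15636923e-03],
       [ 4.38362803e-01,  8.98796582e-01, -1.66034647e-03],
       [ 3.11508928e-04, -1.99922545e-03, -9.99997953e-01]]), 'wrist_force': array([-0.17737932,  0.18319404,  0.02644888]), 'torque': array([ 0.05776979, -0.02968147,  0.01300164]), 'gripper_force': 0.0, 'opening': 0.093780435862588}
```

View pics/scene0.png

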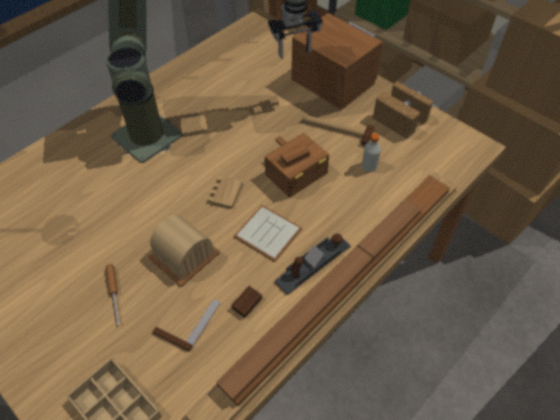

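View pics/top0.png

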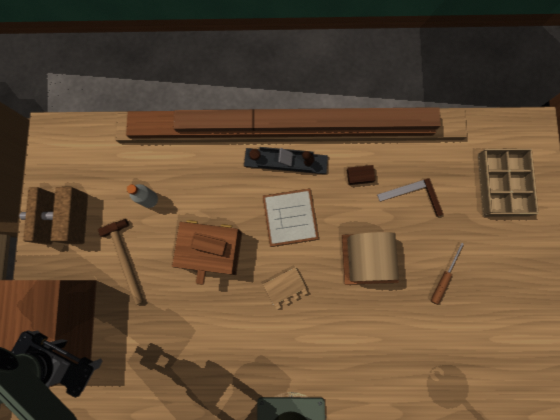

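The scene shows the block on the lid at about (295,152), the form at (182,247) and the sheet at (268,232). In the top view the box is at (207,248), the sheet at (291,217) and the form at (371,257). I'll zoom both views for corners.

Run:
```python
import cv2
a=cv2.imread("pics/top0.png")[180:300,165:405]; b=cv2.imread("pics/scene0.png")[125:285,140:340]
def g(im,x0,y0,k,n):
    im=cv2.resize(im,None,fx=k,fy=k,interpolation=cv2.INTER_CUBIC)
    im=cv2.convertScaleAbs(im,alpha=1.5,beta=15)
    for x in range(-(-x0//20)*20,x0+im.shape[1]//k+1,20):
        cv2.line(im,((x-x0)*k,0),((x-x0)*k,8),(0,255,0),1);cv2.putText(im,str(x),((x-x0)*k,18),0,.35,(0,255,0))
    for y in range(-(-y0//20)*20,y0+im.shape[0]//k+1,20):
        cv2.line(im,(0,(y-y0)*k),(8,(y-y0)*k),(0,255,0),1);cv2.putText(im,str(y),(10,(y-y0)*k+4),0,.35,(0,255,0))
    cv2.imwrite(n,im)
g(a[:, :],165,180,3,"pics/topc.png"); g(b,140,125,3,"pics/scenec.png")
```

```text
(no output)
```

View pics/topc.png

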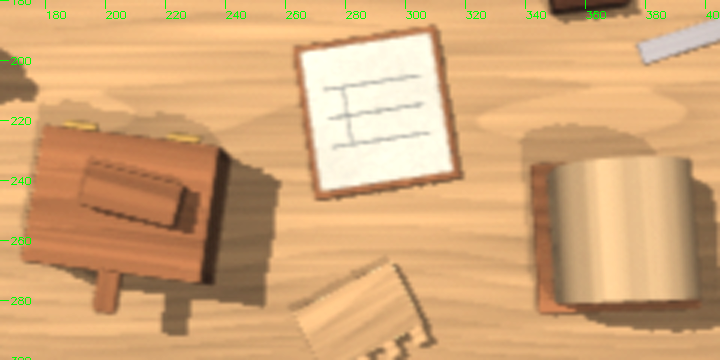

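View pics/scenec.png

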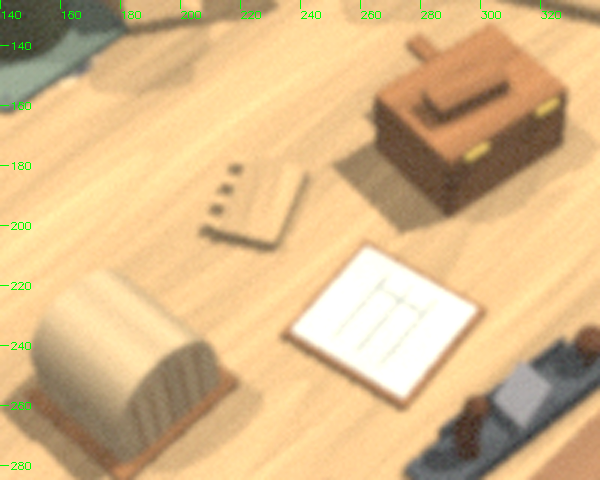

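Corners read from crops (lid, block, paper, form base). I'll fit planar poses using both cameras.

```bash
cat > h.py <<'E'
import numpy as np
from bench import manip
from scipy.optimize import least_squares
C={}
def cam(n,s=None):
    if n not in C: C[n]=s or manip.snapshot(n)
    return C[n]
def proj(n,P):
    s=cam(n); p=(np.atleast_2d(P)-s["eye"])@s["rotation"]; f=210/np.tan(np.radians(s["vfov"]/2))
    return np.c_[s["cx"]+f*p[:,0]/-p[:,2], s["cy"]-f*p[:,1]/-p[:,2]]
def loc(pose,L):
    x,y,a=pose; L=np.atleast_2d(np.array(L,float)); c,s=np.cos(a),np.sin(a)
    return np.c_[x+c*L[:,0]-s*L[:,1], y+s*L[:,0]+c*L[:,1], L[:,2]]
def fit(obs,g):
    fun=lambda q: np.concatenate([(proj(n,loc(q,L))-np.array(p)).ravel() for n,L,p in obs])
    r=least_squares(fun,g,loss="soft_l1"); return r.x, r.fun.reshape(-1,2)
E
python3 - <<'E'
from h import *
np.set_printoptions(precision=4,suppress=True)
def T(*p): return [(165+a/3,180+b/3) for a,b in p]
def S(*p): return [(140+a/3,125+b/3) for a,b in p]
def rect(a,b,z): return [(a/2,b/2,z),(a/2,-b/2,z),(-a/2,-b/2,z),(-a/2,b/2,z)] # +x+y,+x-y,-x-y,-x+y
for name,a,b,z,t,s in [
 ("lid",.13,.17,.1,T((42,125),(222,148),(202,282),(22,262)),S((566,92),(450,160),(376,98),(492,27))),
 ("caul",.09,.04,.128,None,None),
 ("paper",.135,.145,.01,T((300,48),(434,30),(456,175),(320,190)),S((480,312),(403,403),(290,337),(367,245))),
]:
    if t is None:
        # caul x axis along image-right (world -y): long axis; corners order +x+y..: with yaw ~ -100deg
        t=T((186,183),(172,225),(78,205),(90,158)); s=S((442,113),(425,93),(485,66),(510,83))
        # +x end = right in top; +y side = up(world +x)
        g=(.4,.25,-1.8)
    else: g=(.4,.1,0)
    q,e=fit([("top",rect(a,b,z),t),("scene",rect(a,b,z),s)],g); print(name,q,np.degrees(q[2]));print(e.round(1).tolist())
    if name=="paper":
        q,e=fit([("top",rect(.145,.135,z),t),("scene",rect(.145,.135,z),s)],g); print(name,q,np.degrees(q[2]));print(e.round(1).tolist())
R=rect(.15,.16,.012)
q,e=fit([("top",[R[3-0],R[0]][::-1],T((530,163),(540,313))),("scene",[R[2],R[1],R[0]],S((25,393),(122,466),(237,380)))],(.4,-.2,0))
print("form",q,np.degrees(q[2]));print(e.round(1).tolist())
# crown ends & silhouettes predicted, in crop pixels
P=loc(q,[(.065,0,.13),(-.065,0,.13)]); print(P,(proj("top",P)-[165,180])*3,(proj("scene",P)-[140,125])*3)
ang=np.linspace(0,np.pi,61)
for sx in(.065,-.065):
    P=loc(q,np.c_[0*ang+sx,.065*np.cos(ang),.065+.065*np.sin(ang)])
    p=(proj("top",P)-[165,180])*3; print("top x-range",p[:,0].min(),p[:,0].max(),p[30])
E
```

```text
lid [ 0.5215  0.2369 -0.1172] -6.714237617904617
[[0.5, -1.1], [-0.7, -2.1], [-0.2, -0.8], [-0.0, -1.2], [-0.4, -2.9], [-1.2, -0.1], [-2.1, -2.8], [-1.7, -3.0]]
caul [ 0.5287  0.2216 -1.7935] -102.75880232941297
[[-0.5, -1.4], [0.7, -1.2], [0.5, -1.7], [0.1, -0.1], [-1.0, -1.4], [-2.3, -2.5], [0.6, -4.8], [-0.6, -3.0]]
paper [ 0.6267 -0.0051  0.1553] 8.895290140431822
[[-0.6, 0.9], [0.9, -0.4], [1.0, -6.0], [-0.7, -3.5], [-1.6, -2.9], [-2.4, -0.9], [0.0, -0.0], [1.5, 0.0]]
paper [ 0.6251 -0.0045  0.1395] 7.990237652539513
[[0.9, -0.8], [-0.7, -0.9], [-0.8, -3.2], [0.6, -1.9], [-1.4, -1.1], [-0.8, -1.6], [-0.5, -2.7], [-0.4, -0.1]]
form [ 0.4943 -0.2403  0.044 ] 2.51982249598088
[[-0.5, -0.4], [-0.4, -0.3], [-1.3, -0.2], [-0.2, 4.2], [-0.0, -2.0]]
[[ 0.5593 -0.2374  0.13  ]
 [ 0.4294 -0.2431  0.13  ]] [[632.4889 154.1427]
 [644.4359 297.9645]] [[158.171  355.547 ]
 [ 66.7223 282.1468]]
top x-range 551.3794244201224 688.0937325598188 [632.4889 154.1427]
top x-range 561.18609863483 700.5800923710437 [644.4359 297.9645]
```

```bash
cat > obs.py <<'E'
from h import *
np.set_printoptions(precision=4,suppress=True)
def T(*p): return [(165+(a+.5)/3-.5,180+(b+.5)/3-.5) for a,b in p]
def S(*p): return [(140+(a+.5)/3-.5,125+(b+.5)/3-.5) for a,b in p]
def rect(a,b,z): return [(a/2,b/2,z),(a/2,-b/2,z),(-a/2,-b/2,z),(-a/2,b/2,z)]
R=rect(.15,.16,.012)
O={"lid":[("top",rect(.13,.17,.1)+[(-.103,0,.1)],T((42,125),(222,148),(202,282),(22,262),(104,312))),("scene",rect(.13,.17,.1),S((566,92),(450,160),(376,98),(492,27)))],
"caul":[("top",rect(.09,.04,.128),T((186,183),(172,225),(78,205),(90,158))),("scene",rect(.09,.04,.128),S((442,113),(425,93),(485,66),(510,83)))],
"paper":[("top",rect(.145,.135,.01),T((300,48),(434,30),(456,175),(320,190))),("scene",rect(.145,.135,.01),S((480,312),(403,403),(290,337),(367,245)))],
"form":[("top",[R[0],R[3]],T((530,163),(540,313))),("scene",[R[2],R[1],R[0]],S((25,393),(122,472),(237,380)))]}
G={"lid":(.52,.237,-.117),"caul":(.528,.222,-1.79),"paper":(.625,-.004,.14),"form":(.494,-.24,.044)}
E
python3 - <<'E'
from obs import *
def dist(n,uv,k):
    s=cam(n); f=210/np.tan(np.radians(s["vfov"]/2)); c=np.array([s["cx"],s["cy"]]); d=(uv-c)/f
    return c+f*d*(1+k*(d**2).sum(1,keepdims=True))
def fun(q,full=False):
    K={"top":q[0],"scene":q[1]}; r=[]
    for i,k in enumerate(O):
        for n,L,p in O[k]: r.append((dist(n,proj(n,loc(q[2+3*i:5+3*i],L)),K[n])-np.array(p)).ravel())
    return np.concatenate(r)
g=np.r_[0,0,np.concatenate([G[k] for k in O])]
for lock in (1,0):
    m=lambda q: np.r_[fun(q if not lock else np.r_[0,0,q[2:]]), (q[:2]*1e-3)]
    r=least_squares(m,g,loss="soft_l1",x_scale=np.r_[.1,.1,np.full(len(g)-2,.01)]); print(r.cost,r.x[:2]); 
    for i,k in enumerate(O): print(k,r.x[2+3*i:5+3*i])
    print(r.fun[:-2].reshape(-1,2).round(1).tolist())
E
```

```text
31.0644488143058 [0. 0.]
lid [ 0.5211  0.2378 -0.1206]
caul [ 0.5287  0.2221 -1.7954]
paper [ 0.6245 -0.0041  0.1391]
form [ 0.4941 -0.24    0.0357]
[[0.6, -0.7], [-0.6, -1.5], [-0.3, -0.3], [-0.1, -0.9], [0.3, -0.2], [0.1, -2.7], [-0.9, -0.0], [-1.6, -2.8], [-1.2, -2.9], [-0.3, -1.0], [0.8, -0.9], [0.6, -1.4], [0.3, 0.2], [-0.6, -1.1], [-1.9, -2.2], [1.1, -4.6], [-0.2, -2.7], [1.1, -0.3], [-0.5, -0.4], [-0.6, -2.7], [0.8, -1.4], [-1.0, -0.9], [-0.5, -1.5], [-0.2, -2.6], [-0.1, 0.1], [-0.1, -0.2], [-0.4, -0.1], [-0.9, -0.2], [-0.1, 2.4], [0.3, -1.5]]
28.24694621349823 [ 0.1756 -0.2015]
lid [ 0.5226  0.2359 -0.1204]
caul [ 0.5293  0.2209 -1.7997]
paper [ 0.6245 -0.0041  0.1388]
form [ 0.4938 -0.241   0.0249]
[[0.1, -1.2], [-0.0, -2.0], [0.1, -0.4], [-1.1, -0.6], [0.0, 0.1], [-0.2, -2.0], [-0.9, 0.6], [-1.7, -2.2], [-1.3, -2.1], [-0.1, -1.1], [0.9, -0.8], [0.2, -1.4], [0.1, 0.0], [-0.8, -0.8], [-2.0, -1.9], [0.9, -4.1], [-0.4, -2.2], [1.1, -0.3], [-0.4, -0.4], [-0.6, -2.6], [0.8, -1.4], [-1.1, -0.9], [-0.5, -1.6], [-0.2, -2.6], [-0.1, 0.1], [0.8, -0.3], [0.3, 0.4], [0.4, -1.0], [0.1, 1.7], [0.2, -1.2]]
```

Poses agree to about 2 mm: box (0.522,0.237) yaw -6.9°, block (0.529,0.2215) yaw -103°, form (0.494,-0.239) yaw ~1.5°, paper (0.6245,-0.004). Moving above the block.

```bash
cat > go.py <<'E'
# prints offset to target in tool axes: go.py x y z [yaw of tool y, deg] [tilt deg: tool z leans toward azimuth tiltaz] [tiltaz]
import sys; from h import *; from scipy.spatial.transform import Rotation as Ro
np.set_printoptions(precision=4,suppress=True)
a=list(map(float,sys.argv[1:])); s=manip.state(); R=s["tool_rot"]
print("tcp",s["tcp_pos"],"t",round(s["t"],1),"F",s["wrist_force"],"open",round(s["opening"],4),"gf",round(s["gripper_force"],2)); print("q",s["joint_pos"].round(1))
print("tool d",R.T@(np.array(a[:3])-s["tcp_pos"]))
if len(a)>3:
    y=np.array([np.cos(np.radians(a[3])),np.sin(np.radians(a[3])),0]); 
    z=np.array([0,0,-1.]) 
    if len(a)>4:
        p=np.radians(a[5]); t=np.radians(a[4]); z=np.array([np.sin(t)*np.cos(p),np.sin(t)*np.sin(p),-np.cos(t)])
        y=y-z*(y@z); y/=np.linalg.norm(y)
    D=np.c_[np.cross(y,z),y,z]; print("rotvec(tool)",Ro.from_matrix(R.T@D).as_rotvec(degrees=True), "d after rot",D.T@(np.array(a[:3])-s["tcp_pos"]))
E
python3 steer.py '0 0 -0.005 0 0 8.55 0.094; 0 0 -0.005 0 0 8.55 0.094; 0 0 -0.005 0 0 8.55 0.094; 0 0 -0.005 0 0 8.55 0.094; 0 0 -0.005 0 0 8.55 0.094; 0 0 -0.005 0 0 8.55 0.094; 0 0 0 0 0 8.55 0.094; 0 0 0 0 0 8.55 0.094; 0 0 0 0 0 8.55 0.094; 0 0 0 0 0 0 0.094; 0 0 0 0 0 0 0.094'
python3 go.py .5295 .2215 .20 -12.9
```

```text
t: 1.4
tcp_pos: [0.252, 0.5167, 0.2354]
tool_rot: [[0.221, 0.975, -0.0], [0.975, -0.221, -0.0], [-0.0, -0.0, -1.0]]
wrist_force: [-0.1, 0.3, 0.3]
opening: 0.0939
gripper_force: 0.0
tcp [0.252  0.5167 0.2354] t 1.4 F [-0.1054  0.2565  0.3051] open 0.0939 gf 0.0
q [55.4 10.6 86.2  0.  83.2 68.1]
tool d [-0.2266  0.3359  0.0354]
rotvec(tool) [-0.0058  0.0096  0.1279] d after rot [-0.2258  0.3364  0.0354]
```

```bash
python3 steer.py '-0.0188 0.028 0.003 0 0 0 0.094; -0.0188 0.028 0.003 0 0 0 0.094; -0.0188 0.028 0.003 0 0 0 0.094; -0.0188 0.028 0.003 0 0 0 0.094; -0.0188 0.028 0.003 0 0 0 0.094; -0.0188 0.028 0.003 0 0 0 0.094; -0.0188 0.028 0.003 0 0 0 0.094; -0.0188 0.028 0.003 0 0 0 0.094; -0.0188 0.028 0.003 0 0 0 0.094; -0.0188 0.028 0.003 0 0 0 0.094; -0.0188 0.028 0.003 0 0 0 0.094; -0.0188 0.028 0.003 0 0 0 0.094; 0 0 0 0 0 0 0.094; 0 0 0 0 0 0 0.094'
python3 go.py .5295 .2215 .107 -12.9
```

```text
t: 2.8
tcp_pos: [0.529, 0.2212, 0.1992]
tool_rot: [[0.224, 0.975, -0.001], [0.975, -0.224, 0.0], [0.0, -0.001, -1.0]]
wrist_force: [-0.7, -0.5, -0.2]
opening: 0.094
gripper_force: 0.0
tcp [0.529  0.2212 0.1992] t 2.8 F [-0.7437 -0.525  -0.1846] open 0.094 gf 0.0
q [14.  12.  88.9  0.  79.2 27. ]
tool d [0.0003 0.0005 0.0922]
rotvec(tool) [-0.0553 -0.0076 -0.0536] d after rot [0.0004 0.0004 0.0922]
```

```bash
python3 steer.py '0 0 0.02 0 0 0 0.094; 0 0 0.02 0 0 0 0.094; 0 0 0.02 0 0 0 0.094; 0 0 0.02 0 0 0 0.094; 0 0 0.011 0 0 0 0.094; 0 0 0 0 0 0 0.094; 0 0 0 0 0 0 0.094'
python3 - <<'E'
from h import *; import cv2
a=manip.snapshot("top")["image"][190:300,150:270]; b=manip.snapshot("scene")["image"][110:220,240:360]
cv2.imwrite("pics/g1.png",cv2.resize(np.hstack([a,b]),None,fx=3,fy=3,interpolation=2)[:,:,::-1])
E
```

```text
t: 3.5
tcp_pos: [0.529, 0.2223, 0.1091]
tool_rot: [[0.223, 0.975, 0.001], [0.975, -0.223, 0.0], [0.0, 0.001, -1.0]]
wrist_force: [-0.0, 0.4, 0.2]
opening: 0.0938
gripper_force: 0.0
```

View pics/g1.png

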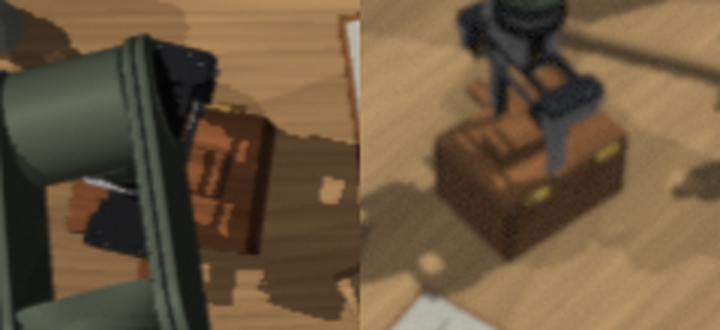

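The fingers straddle the block, near finger at about (195,160) in the crop and the block between. Closing and lifting.

```bash
python3 steer.py '0 0 0 0 0 0 0.02; 0 0 0 0 0 0 0.02; 0 0 0 0 0 0 0.02; 0 0 0 0 0 0 0.02; 0 0 0 0 0 0 0.02; 0 0 0 0 0 0 0.02; 0 0 0 0 0 0 0.02; 0 0 0 0 0 0 0.02; 0 0 -0.01 0 0 0 0.02; 0 0 -0.02 0 0 0 0.02; 0 0 -0.03 0 0 0 0.02; 0 0 -0.03 0 0 0 0.02; 0 0 -0.02 0 0 0 0.02; 0 0 0 0 0 0 0.02; 0 0 0 0 0 0 0.02'
python3 go.py .494 -.239 .22 1.5
```

```text
t: 5.1
tcp_pos: [0.529, 0.2216, 0.2186]
tool_rot: [[0.224, 0.975, 0.001], [0.975, -0.224, 0.0], [0.0, 0.001, -1.0]]
wrist_force: [-0.1, -0.1, -1.3]
opening: 0.0397
gripper_force: 30.0
tcp [0.529  0.2216 0.2186] t 5.1 F [-0.0629 -0.1414 -1.3135] open 0.0397 gf 30.0
q [14.1 11.1 87.7 -0.  81.2 27. ]
tool d [-0.4568  0.0691 -0.0014]
rotvec(tool) [  0.0424  -0.0117 -14.448 ] d after rot [-0.4596 -0.0471 -0.0014]
```

```bash
python3 steer.py '0 0 0 0 0 -7.2 0.02; 0 0 0 0 0 -7.2 0.02; -0.015 -0.0016 0 0 0 0 0.02; -0.03 -0.0031 0 0 0 0 0.02; -0.03 -0.0031 0 0 0 0 0.02; -0.03 -0.0031 0 0 0 0 0.02; -0.03 -0.0031 0 0 0 0 0.02; -0.03 -0.0031 0 0 0 0 0.02; -0.03 -0.0031 0 0 0 0 0.02; -0.03 -0.0031 0 0 0 0 0.02; -0.03 -0.0031 0 0 0 0 0.02; -0.03 -0.0031 0 0 0 0 0.02; -0.03 -0.0031 0 0 0 0 0.02; -0.03 -0.0031 0 0 0 0 0.02; -0.03 -0.0031 0 0 0 0 0.02; -0.03 -0.0031 0 0 0 0 0.02; -0.03 -0.0031 0 0 0 0 0.02; -0.025 -0.0026 0 0 0 0 0.02; 0 0 0 0 0 0 0.02; 0 0 0 0 0 0 0.02'
python3 go.py .494 -.239 .139 1.5
python3 - <<'E'
from h import *; import cv2
b=manip.snapshot("scene")["image"][150:290,110:250]; a=manip.snapshot("top")["image"][190:330,300:440]
cv2.imwrite("pics/g2.png",cv2.resize(np.hstack([a,b]),None,fx=2.85,fy=2.85,interpolation=2)[:,:,::-1])
E
```

```text
t: 7.1
tcp_pos: [0.4917, -0.2395, 0.2172]
tool_rot: [[-0.022, 1.0, -0.002], [1.0, 0.022, 0.002], [0.002, -0.002, -1.0]]
wrist_force: [0.8, 1.1, -1.5]
opening: 0.0397
gripper_force: 30.0
tcp [ 0.4917 -0.2395  0.2172] t 7.1 F [ 0.8165  1.076  -1.4927] open 0.0397 gf 30.0
q [-35.1   8.   91.4   0.   80.8 -36.3]
tool d [0.0003 0.0024 0.0782]
rotvec(tool) [-0.1174 -0.1131 -0.2508] d after rot [0.0005 0.0023 0.0782]
```

View pics/g2.png

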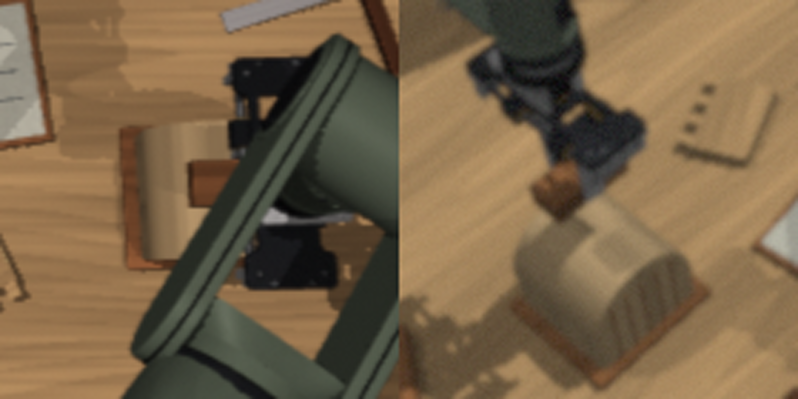

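Run:
```python
from h import *
P=lambda dy,dx,z:[[.4917+dx,-.2395+dy,z]]
print(proj("top",P(.045,.02,.236)),proj("top",P(.045,-.02,.236)),"obs 366.3 col, rows 246,262.6")
print(proj("top",P(.035,.02,.236)))
for dx,dz in((-.02,.236),(-.02,.208),(.02,.208),(.02,.236)): print("scene",proj("scene",P(-.045,dx,dz)),"crop",(proj("scene",P(-.045,dx,dz))-[110,150])*2.85+[399,0])
```

```text
[[367.94904463 245.49165521]] [[368.52287574 261.77547925]] obs 366.3 col, rows 246,262.6
[[372.01280654 245.47981742]]
scene [[153.35179694 214.1379823 ]] crop [[522.55262127 182.79324957]]
scene [[155.26021013 220.10288763]] crop [[527.99159886 199.79322974]]
scene [[164.45667166 228.34704452]] crop [[554.20151423 223.28907689]]
scene [[162.66647469 222.4387729 ]] crop [[549.09945288 206.45050276]]
```

The block appears about 4 mm towards +y of the TCP, so I correct for that and descend.

```bash
python3 steer.py '-0.0018 0.001 0.015 0 0 0 0.02; -0.0018 0.001 0.02 0 0 0 0.02; 0 0 0.02 0 0 0 0.02; 0 0 0.012 0 0 0 0.02; 0 0 0.006 0 0 0 0.02; 0 0 0 0 0 0 0.02; 0 0 0 0 0 0 0.02'; python3 go.py .494 -.243 .139 1.5
```

```text
t: 8.0
tcp_pos: [0.4956, -0.2432, 0.1461]
tool_rot: [[-0.026, 1.0, 0.001], [1.0, 0.026, -0.001], [-0.001, 0.001, -1.0]]
wrist_force: [-0.2, -0.3, -0.4]
opening: 0.0395
gripper_force: 30.0
tcp [ 0.4956 -0.2432  0.1461] t 8.0 F [-0.1608 -0.2963 -0.3916] open 0.0395 gf 30.0
q [-35.1  12.2  95.2   0.   72.5 -36.6]
tool d [ 0.0002 -0.0017  0.0071]
rotvec(tool) [ 0.0566  0.0406 -0.0378] d after rot [ 0.0002 -0.0016  0.0071]
```

```bash
python3 steer.py '0 0 0.002 0 0 0 0.02; 0 0 0.002 0 0 0 0.02; 0 0 0.001 0 0 0 0.02; 0 0 0.001 0 0 0 0.02; 0 0 0 0 0 0 0.02; 0 0 0 0 0 0 0.02'; python3 go.py .494 -.243 .139 1.5
```

```text
t: 8.6
tcp_pos: [0.4951, -0.243, 0.1394]
tool_rot: [[-0.025, 1.0, -0.0], [1.0, 0.025, -0.0], [-0.0, -0.0, -1.0]]
wrist_force: [0.2, 1.0, -0.2]
opening: 0.0396
gripper_force: 30.0
tcp [ 0.4951 -0.243   0.1394] t 8.6 F [ 0.2047  0.9986 -0.1759] open 0.0396 gf 30.0
q [-35.1  12.6  95.6  -0.   71.8 -36.6]
tool d [ 0.     -0.0011  0.0004]
rotvec(tool) [-0.001   0.0004 -0.0522] d after rot [ 0.     -0.0011  0.0004]
```

```bash
python3 steer.py '0 0 0.0007 0 0 0 0.02; 0 0 0.0007 0 0 0 0.02; 0 0 0 0 0 0 0.02; 0 0 0 0 0 0 0.02'
```

```text
t: 9.0
tcp_pos: [0.4952, -0.2431, 0.1383]
tool_rot: [[-0.025, 1.0, 0.0], [1.0, 0.025, -0.0], [-0.0, 0.0, -1.0]]
wrist_force: [0.5, -0.3, 1.5]
opening: 0.0395
gripper_force: 30.0
```

```bash
python3 steer.py '0 0 0 0 0 0 0.042; 0 0 0 0 0 0 0.046; 0 0 0 0 0 0 0.05; 0 0 0 0 0 0 0.06; 0 0 0 0 0 0 0.08; 0 0 0 0 0 0 0.09; 0 0 0 0 0 0 0.09; 0 0 -0.01 0 0 0 0.09; 0 0 -0.02 0 0 0 0.09; 0 0 -0.03 0 0 0 0.09; 0 0 -0.03 0 0 0 0.09; 0 0 -0.03 0 0 0 0.09; 0 0 -0.03 0 0 0 0.09; 0 0 0 0 0 0 0.09'
python3 - <<'E'
from h import *; import cv2
b=manip.snapshot("scene")["image"][150:290,110:250]; a=manip.snapshot("top")["image"][190:330,300:440]
cv2.imwrite("pics/g3.png",cv2.resize(np.hstack([a,b]),None,fx=2.85,fy=2.85,interpolation=2)[:,:,::-1])
E
python3 go.py .42 .25 .25 83.1 40 -6.9
```

```text
t: 10.4
tcp_pos: [0.4977, -0.2447, 0.2946]
tool_rot: [[-0.025, 1.0, 0.009], [1.0, 0.025, -0.007], [-0.007, 0.009, -1.0]]
wrist_force: [-0.2, 0.2, 0.3]
opening: 0.0898
gripper_force: 0.0
tcp [ 0.4954 -0.2432  0.289 ] t 10.5 F [ 0.0139 -0.1144 -0.7814] open 0.0898 gf 0.0
q [-35.1   5.9  85.3  -0.   88.7 -36.6]
tool d [ 0.495  -0.063   0.0383]
rotvec(tool) [-28.385  -32.7605 -78.0682] d after rot [ 0.1278  0.4806 -0.0563]
```

View pics/g3.png

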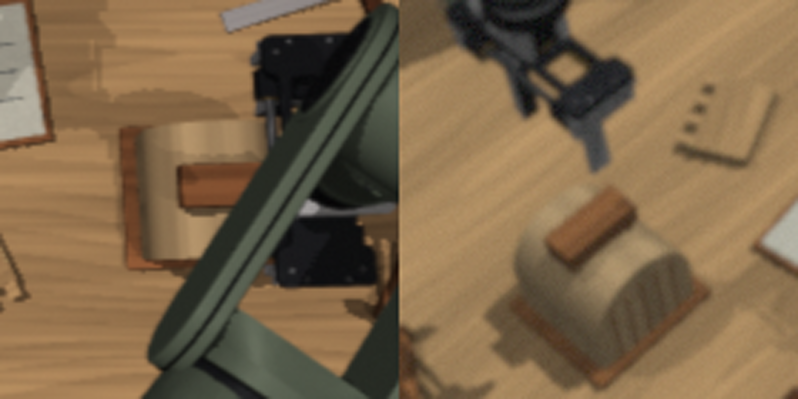

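The block rests across the crown at (592,225) in the scene crop and looks level. Next is the lid: I move beside the box, then turn and tilt the tool.

```bash
python3 steer.py '0.02 -0.003 0 0 0 0 0.06; 0.034 -0.0057 0 0 0 0 0.06; 0.034 -0.0057 0.003 0 0 0 0.06; 0.034 -0.0057 0.003 0 0 0 0.06; 0.034 -0.0057 0.003 0 0 0 0.06; 0.034 -0.0057 0.003 0 0 0 0.06; 0.034 -0.0057 0.003 0 0 0 0.06; 0.034 -0.0057 0.003 0 0 0 0.06; 0.034 -0.0057 0.003 0 0 0 0.06; 0.034 -0.0057 0.003 0 0 0 0.06; 0.034 -0.0057 0.003 0 0 0 0.06; 0.034 -0.0057 0.003 0 0 0 0.06; 0.034 -0.0057 0.003 0 0 0 0.06; 0.034 -0.0057 0.003 0 0 0 0.06; 0.034 -0.0057 0.003 0 0 0 0.06; 0 0 0 0 0 0 0.06'
python3 steer.py '0 0 0 0 0 -8.16 0.06; 0 0 0 0 0 -8.16 0.06; 0 0 0 0 0 -8.16 0.06; 0 0 0 0 0 -8.16 0.06; 0 0 0 0 0 -8.16 0.06; 0 0 0 0 0 -8.16 0.06; 0 0 0 0 0 -8.16 0.06; 0 0 0 0 0 -8.16 0.06; 0 0 0 0 0 -8.16 0.06; 0 0 0 0 0 -8.16 0.06; 0 0 0 0 -8 0 0.06; 0 0 0 0 -8 0 0.06; 0 0 0 0 -8 0 0.06; 0 0 0 0 -8 0 0.06; 0 0 0 0 -8 0 0.06; 0 0 0 0 0 0 0.06; 0 0 0 0 0 0 0.06'
python3 go.py .4437 .2465 .0804 83.1 40 -6.9
```

```text
t: 12.1
tcp_pos: [0.3961, 0.2537, 0.2465]
tool_rot: [[-0.031, 1.0, -0.005], [1.0, 0.031, -0.0], [-0.0, -0.005, -1.0]]
wrist_force: [0.5, -0.9, 1.0]
opening: 0.06
gripper_force: 0.0
t: 13.8
tcp_pos: [0.3985, 0.2504, 0.2476]
tool_rot: [[-0.763, 0.119, 0.635], [0.09, 0.993, -0.078], [-0.64, -0.002, -0.768]]
wrist_force: [-0.6, -0.0, 0.4]
opening: 0.0598
gripper_force: 0.0
tcp [0.3985 0.2504 0.2476] t 13.8 F [-0.5704 -0.0474  0.3667] open 0.0598 gf 0.0
q [ 41.7 -18.7 121.7 -36.3  54.3 -25.8]
tool d [0.0722 0.0018 0.1575]
rotvec(tool) [-0.0654 -0.2047  0.118 ] d after rot [0.0727 0.0015 0.1572]
```

```bash
python3 steer.py '0.0072 0.0002 0.0157 0 0 0 0.06; 0.0072 0.0002 0.0157 0 0 0 0.06; 0.0072 0.0002 0.0157 0 0 0 0.06; 0.0072 0.0002 0.0157 0 0 0 0.06; 0.0072 0.0002 0.0157 0 0 0 0.06; 0.0072 0.0002 0.0157 0 0 0 0.06; 0.0072 0.0002 0.0157 0 0 0 0.06; 0.0072 0.0002 0.0157 0 0 0 0.06; 0.0072 0.0002 0.0157 0 0 0 0.06; 0.0072 0.0002 0.0157 0 0 0 0.06; 0 0 0 0 0 0 0.06; 0 0 0 0 0 0 0.06'
python3 go.py .4437 .2465 .0804 83.1 40 -6.9
```

```text
t: 15.0
tcp_pos: [0.4473, 0.2468, 0.0832]
tool_rot: [[-0.76, 0.124, 0.638], [0.095, 0.992, -0.079], [-0.643, 0.0, -0.766]]
wrist_force: [-0.2, 0.3, 0.3]
opening: 0.0597
gripper_force: 0.0
tcp [0.4473 0.2468 0.0832] t 15.0 F [-0.2075  0.3499  0.2753] open 0.0597 gf 0.0
q [ 36.1   2.9 126.9 -56.8  31.8  -1.9]
tool d [ 0.0045 -0.0008 -0.0001]
rotvec(tool) [-0.1284  0.0124 -0.1682] d after rot [ 0.0045 -0.0008 -0.0001]
```

Move the last few mm and close on the tongue.

```bash
python3 steer.py '0.004 0 0 0 0 0 0.06; 0 0 0 0 0 0 0.01; 0 0 0 0 0 0 0.01; 0 0 0 0 0 0 0.01; 0 0 0 0 0 0 0.01; 0 0 0 0 0 0 0.01; 0 0 0 0 0 0 0.01; 0 0 0 0 0 0 0.01'
python3 go.py .4437 .2465 .0804 83.1 40 -6.9
```

```text
t: 15.8
tcp_pos: [0.4428, 0.2501, 0.0804]
tool_rot: [[-0.76, 0.118, 0.639], [0.093, 0.993, -0.072], [-0.643, 0.005, -0.766]]
wrist_force: [0.0, 5.6, -1.2]
opening: 0.022
gripper_force: 30.0
tcp [0.4428 0.2501 0.0804] t 15.8 F [ 0.042   5.6171 -1.2174] open 0.022 gf 29.99
q [ 36.7   3.  127.3 -57.5  31.5  -0.7]
tool d [-0.001  -0.0034  0.0009]
rotvec(tool) [ 0.2863  0.0231 -0.0774] d after rot [-0.001  -0.0034  0.0009]
```

```bash
python3 steer.py '-0.0036 0 -0.0045 0 2.25 0 0.01; -0.0036 0 -0.0045 0 2.25 0 0.01; -0.0071 0 -0.0089 0 4.5 0 0.01; -0.0071 0 -0.0089 0 4.5 0 0.01; -0.0071 0 -0.0089 0 4.5 0 0.01; -0.0071 0 -0.0089 0 4.5 0 0.01; 0 0 0 0 0 0 0.01; 0 0 0 0 0 0 0.01'
python3 go.py .4437 .2465 .0804 83.1 40 -6.9
```

```text
t: 16.6
tcp_pos: [0.4512, 0.2489, 0.1375]
tool_rot: [[-0.946, 0.122, 0.302], [0.118, 0.993, -0.032], [-0.303, 0.006, -0.953]]
wrist_force: [-1.2, 6.8, 2.3]
opening: 0.0218
gripper_force: 30.0
tcp [0.4512 0.2489 0.1375] t 16.6 F [-1.1889  6.7694  2.2597] open 0.0218 gf 30.0
q [ 25.3  -0.3 112.3 -11.3  53.3 -52.1]
tool d [ 0.0241 -0.0036  0.0522]
rotvec(tool) [  0.2384 -22.3487  -0.2466] d after rot [ 0.0422 -0.0033  0.0391]
```

```bash
python3 steer.py '-0.0071 0 -0.0089 0 4.5 0 0.01; -0.0071 0 -0.0089 0 4.5 0 0.01; -0.0071 0 -0.0089 0 4.5 0 0.01; -0.0071 0 -0.0089 0 4.5 0 0.01; -0.0071 0 -0.0089 0 4.5 0 0.01; -0.0071 0 -0.0089 0 4.5 0 0.01; -0.0071 0 -0.0089 0 4.5 0 0.01; -0.0071 0 -0.0089 0 4.5 0 0.01; 0 0 0 0 0 0 0.01; 0 0 0 0 0 0 0.01'
python3 go.py .4437 .2465 .0804 83.1 40 -6.9
```

```text
t: 17.6
tcp_pos: [0.5036, 0.2422, 0.2076]
tool_rot: [[-0.941, 0.122, -0.315], [0.114, 0.993, 0.042], [0.318, 0.004, -0.948]]
wrist_force: [-0.0, 5.8, 1.5]
opening: 0.0218
gripper_force: 30.0
tcp [0.5036 0.2422 0.2076] t 17.6 F [-0.044   5.8144  1.5346] open 0.0218 gf 30.0
q [ 12.9  21.8  77.5   6.4  98.1 -70.3]
tool d [ 0.0164 -0.0035  0.1397]
rotvec(tool) [  0.1933 -58.5456  -0.1209] d after rot [ 0.1277 -0.003   0.0589]
```

```bash
python3 steer.py '-0.0071 0 -0.0089 0 4.5 0 0.01; -0.0071 0 -0.0089 0 4.5 0 0.01; -0.0071 0 -0.0089 0 4.5 0 0.01; -0.0071 0 -0.0089 0 4.5 0 0.01; -0.0071 0 -0.0089 0 4.5 0 0.01; -0.0071 0 -0.0089 0 4.5 0 0.01; -0.0071 0 -0.0089 0 4.5 0 0.01; 0 0 0 0 0 0 0.01; 0 0 0 0 0 0 0.01'
python3 go.py .4437 .2465 .0804 83.1 40 -6.9
```

```text
t: 18.5
tcp_pos: [0.5772, 0.2329, 0.2304]
tool_rot: [[-0.637, 0.121, -0.761], [0.077, 0.993, 0.093], [0.767, 0.001, -0.642]]
wrist_force: [0.5, 5.2, -5.7]
opening: 0.0216
gripper_force: 30.0
tcp [0.5772 0.2329 0.2304] t 18.5 F [ 0.5488  5.2324 -5.731 ] open 0.0216 gf 30.0
q [  7.8  52.4  39.4  16.3 136.1 -68.6]
tool d [-0.0289 -0.0027  0.1991]
rotvec(tool) [  0.06   -90.0838  -0.0406] d after rot [ 0.1992 -0.0025  0.0287]
```

```bash
python3 steer.py '0 0 0 0 0 0 0.07; 0 0 0 0 0 0 0.07; 0 0 0 0 0 0 0.07; 0 0 -0.01 0 0 0 0.07; 0 0 -0.02 0 0 0 0.07; 0 0 -0.025 0 0 0 0.07; 0 0 -0.025 0 0 0 0.07; 0 0 -0.025 0 0 0 0.07; -0.01 0 -0.01 0 -8.4 0 0.07; -0.01 0 -0.01 0 -8.4 0 0.07; 0 0 0 0 -8.4 0 0.07; 0 0 0 0 -8.4 0 0.07; 0 0 0 0 -8.4 0 0.07; 0 0 0 0 -8.4 0 0.07; 0 0 0 0 0 0 0.07; 0 0 0 0 0 0 0.07'
python3 go.py .522 .238 .295 83.1
python3 - <<'E'
from h import *; import cv2
b=manip.snapshot("scene")["image"][70:210,220:360]; a=manip.snapshot("top")["image"][170:310,140:280]
cv2.imwrite("pics/g4.png",cv2.convertScaleAbs(cv2.resize(np.hstack([a,b]),None,fx=2.85,fy=2.85,interpolation=2)[:,:,::-1],alpha=1.6,beta=20))
E
```

```text
t: 20.1
tcp_pos: [0.668, 0.2158, 0.2955]
tool_rot: [[-0.992, 0.126, 0.019], [0.126, 0.992, 0.002], [-0.019, 0.005, -1.0]]
wrist_force: [0.6, 0.4, 0.4]
opening: 0.0702
gripper_force: 0.0
tcp [0.668  0.2158 0.2955] t 20.1 F [0.5614 0.3834 0.3974] open 0.0702 gf 0.0
q [ 10.9  24.1  62.2  -0.1  92.7 -71.9]
tool d [ 0.1476  0.0037 -0.0023]
rotvec(tool) [ 0.2569  1.0698 -0.345 ] d after rot [0.1476 0.0045 0.0005]
```

View pics/g4.png

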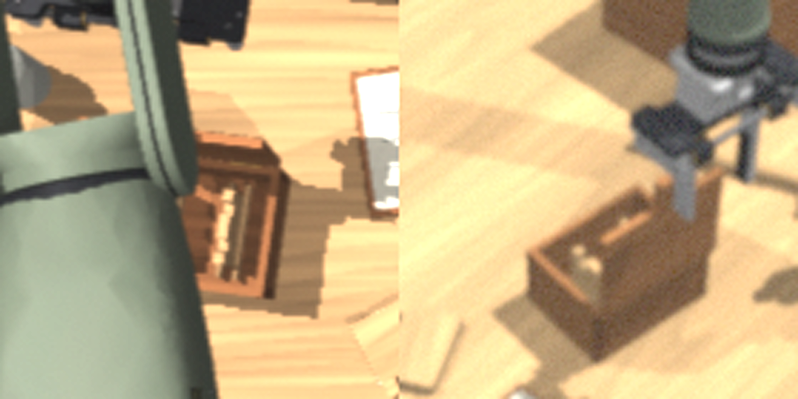

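The lid stands upright. The −y slot holds a light plate that looks notched, but the arm hides the other one, so I clear the view to be sure.

```bash
python3 steer.py '0.003 -0.027 0 0 0 0 0.04; 0.003 -0.027 0 0 0 0 0.04; 0.003 -0.027 0 0 0 0 0.04; 0.003 -0.027 0 0 0 0 0.04; 0.003 -0.027 0 0 0 0 0.04; 0.003 -0.027 0 0 0 0 0.04; 0.003 -0.027 0 0 0 0 0.04; 0.003 -0.027 0 0 0 0 0.04; 0 0 0 0 0 0 0.04; 0 0 0 0 0 0 0.04'
python3 go.py .522 .238 .295 83.1
python3 - <<'E'
from h import *; import cv2
np.set_printoptions(precision=1,suppress=True)
A=manip.snapshot("top")["image"]; B=manip.snapshot("scene")["image"]
cv2.imwrite("pics/top5.png",A[:,:,::-1]);cv2.imwrite("pics/scene5.png",B[:,:,::-1])
a=cv2.resize(A[200:290,160:250],None,fx=4.4,fy=4.4,interpolation=2); b=cv2.resize(B[105:195,255:345],None,fx=4.4,fy=4.4,interpolation=2)
c=cv2.resize(B[190:280,140:230],None,fx=2.2,fy=2.2,interpolation=2);d=cv2.resize(A[215:305,330:420],None,fx=2.2,fy=2.2,interpolation=2)
im=np.zeros((594,792,3),np.uint8); im[:396,:396]=a; im[:396,396:]=b; im[396:,:198]=c; im[396:,198:396]=d
cv2.imwrite("pics/g5.png",cv2.convertScaleAbs(im[:,:,::-1],alpha=1.6,beta=20))
for y in(.035,-.035):
    L=loc((.522,.239,-.12),[(-.0375,y,.083),(.0375,y,.083)]); print(y,(proj("top",L)-[160,200])*4.4,(proj("scene",L)-[255,105])*4.4+[396,0])
E
```

```text
t: 21.2
tcp_pos: [0.6202, 0.0037, 0.2929]
tool_rot: [[-0.991, 0.129, 0.02], [0.129, 0.992, 0.003], [-0.02, 0.006, -1.0]]
wrist_force: [0.3, 0.1, 0.2]
opening: 0.0401
gripper_force: 0.0
tcp [0.6202 0.0037 0.2929] t 21.2 F [0.3397 0.0926 0.2219] open 0.0401 gf 0.0
q [ -7.8  13.6  76.    0.3  89.3 -90.4]
tool d [ 0.1276  0.2197 -0.0033]
rotvec(tool) [ 0.3135  1.1207 -0.5172] d after rot [ 0.1256  0.2208 -0.0021]
0.035 [[140.7 257.3]
 [158.2 143.1]] [[580.4 178.8]
 [645.4 235.1]]
-0.035 [[247.1 270. ]
 [263.6 155.5]] [[509.9 222.3]
 [574.5 280.3]]
```

View pics/g5.png

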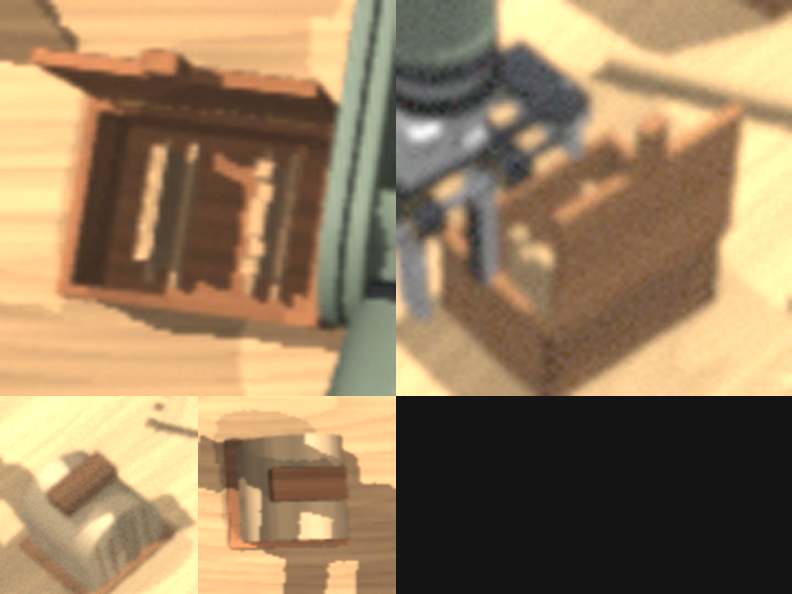

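Run:
```python
import cv2
A=cv2.imread("pics/top5.png",0)
for n,c0,c1 in(("+y",186,206),("-y",210,230)):
    print(n,c0)
    for r in range(228,270): print(r," ".join(f"{v:3d}" for v in A[r,c0:c1]))
```

```text
+y 186
228  22  20  19  20  25  24  23  23  23  22  23  22  22  22  22  22  22  22  22  22
229  23  21  21  26  31  31  31  29  29  29  27  25  26  25  24  22  23  23  22  21
230  21  20  22  28  32  32  32  33  33  33  32  32  32  30  30  30  29  28  27  25
231  21  20  24  31  33  34  33  33  33  33  35  37  39  34  33  32  33  34  34  32
232  20  20  25  32  35  33  35  36  39  47  47  49  47  37  33  33  37  49  53  36
233  20  20  26  32  33  33  34  37  61  89  86  74  47  35  34  35  46  78  90  43
234  20  21  25  30  32  33  34  40  72 106 107  92  42  32  32  35  53  83  81  41
235  22  22  26  30  30  31  30  40  72 103 104  87  38  30  31  34  60  90  77  39
236  20  23  26  31  32  31  33  47  79 102 101  83  39  31  31  34  56  76  49  33
237  21  24  28  31  32  32  33  55  89 104  96  67  35  30  31  32  42  51  40  33
238  20  23  28  31  31  31  34  59  95 108  97  58  35  31  31  33  41  48  38  34
239  21  24  30  30  31  30  36  72 112 113  95  43  32  30  31  34  43  46  35  33
240  21  27  33  31  32  32  41  79 115 113  91  41  32  31  31  35  44  45  35  32
2
[... 5269 characters left out ...]
  61  41  31  29  28  29  31
262  34  35  50  72  83  97 103  83  58  39  35  39  52  58  37  32  31  31  31  33
263  32  34  49  71  76  88  98  80  45  36  33  38  46  46  35  33  33  33  32  35
264  32  34  51  71  76  86  95  74  40  32  33  42  54  47  35  32  33  32  33  40
265  40  41  55  71  76  86  92  63  36  34  37  62  84  60  36  33  32  32  32  39
266  70  69  70  72  73  81  85  52  35  34  39  65  85  52  35  34  37  42  40  46
267  76  75  74  74  74  75  75  56  41  35  45  71  83  52  36  37  52  72  66  59
268  76  77  76  77  76  75  76  72  62  45  54  73  77  61  43  38  55  77  78  79
269  73  74  74  75  75  76  75  75  75  72  73  75  75  73  64  49  59  79  81  83
```

The +y plate's top edge is a straight line. The −y plate shows interruptions at rows 240–244 and 254–257, so the template is in the −y slot, at about (0.5175,0.205).

```bash
python3 steer.py '0.0125 0.0215 0 0.3 1.1 -0.4 0.036; 0.0125 0.0215 0 0 0 0 0.036; 0.0125 0.0215 0 0 0 0 0.036; 0.0125 0.0215 0 0 0 0 0.036; 0.0125 0.0215 0 0 0 0 0.036; 0.0125 0.0215 0 0 0 0 0.036; 0.0125 0.0215 0 0 0 0 0.036; 0.0125 0.0215 0 0 0 0 0.036; 0.0125 0.0215 0 0 0 0 0.036; 0 0 0 0 0 0 0.036; 0 0 0 0 0 0 0.036; 0 0 0 0 0 0 0.036'
python3 go.py .5175 .205 .045 83.1
```

```text
t: 22.6
tcp_pos: [0.5303, 0.2102, 0.2925]
tool_rot: [[-0.993, 0.12, 0.0], [0.12, 0.993, -0.001], [-0.0, -0.001, -1.0]]
wrist_force: [-1.4, 0.8, 0.3]
opening: 0.0361
gripper_force: 0.0
tcp [0.5303 0.2102 0.2925] t 22.6 F [-1.3967  0.8417  0.3488] open 0.0361 gf 0.0
q [ 13.    8.2  82.3  -0.1  89.5 -70.2]
tool d [ 0.0122 -0.0065  0.2475]
rotvec(tool) [-0.0535  0.0112  0.0135] d after rot [ 0.0121 -0.0067  0.2475]
```

```bash
python3 steer.py '0.012 -0.0065 0.02 0 0 0 0.036; 0 0 0.03 0 0 0 0.036; 0 0 0.03 0 0 0 0.036; 0 0 0.03 0 0 0 0.036; 0 0 0.03 0 0 0 0.036; 0 0 0.02 0 0 0 0.036; 0 0 0.01 0 0 0 0.036; 0 0 0 0 0 0 0.036; 0 0 0 0 0 0 0.036'
python3 go.py .5175 .205 .045 83.1
```

```text
t: 23.5
tcp_pos: [0.5183, 0.2052, 0.1235]
tool_rot: [[-0.993, 0.121, 0.001], [0.121, 0.993, -0.0], [-0.001, -0.0, -1.0]]
wrist_force: [-0.0, 1.0, -0.3]
opening: 0.0359
gripper_force: 0.0
tcp [0.5183 0.2052 0.1235] t 23.5 F [-0.0096  0.986  -0.3003] open 0.0359 gf 0.0
q [ 12.7  14.3  95.6  -0.   70.1 -70.3]
tool d [ 0.0009 -0.0002  0.0785]
rotvec(tool) [-0.0036  0.0849 -0.0238] d after rot [ 0.0008 -0.0003  0.0785]
```

```bash
python3 steer.py '0 0 0.01 0 0 0 0.036; 0 0 0.015 0 0 0 0.036; 0 0 0.015 0 0 0 0.036; 0 0 0.015 0 0 0 0.036; 0 0 0.015 0 0 0 0.036; 0 0 0.008 0 0 0 0.036; 0 0 0 0 0 0 0.036; 0 0 0 0 0 0 0.036'
python3 go.py .5175 .205 .045 83.1
```

```text
t: 24.3
tcp_pos: [0.5175, 0.2054, 0.0444]
tool_rot: [[-0.993, 0.12, -0.0], [0.12, 0.993, -0.001], [0.0, -0.001, -1.0]]
wrist_force: [-0.1, 0.1, 0.6]
opening: 0.0359
gripper_force: 0.0
tcp [0.5175 0.2054 0.0444] t 24.3 F [-0.1091  0.0578  0.5914] open 0.0359 gf 0.0
q [ 12.8  20.3  98.5  -0.   61.2 -70.3]
tool d [-0.0001 -0.0004 -0.0006]
rotvec(tool) [-0.0314 -0.0031  0.0141] d after rot [-0.0001 -0.0004 -0.0006]
```

No contact forces; close and lift slowly.

```bash
python3 steer.py '0 0 0 0 0 0 0; 0 0 0 0 0 0 0; 0 0 0 0 0 0 0; 0 0 0 0 0 0 0; 0 0 0 0 0 0 0; 0 0 -0.004 0 0 0 0; 0 0 -0.008 0 0 0 0; 0 0 -0.01 0 0 0 0; 0 0 -0.015 0 0 0 0; 0 0 -0.015 0 0 0 0; 0 0 -0.015 0 0 0 0; 0 0 -0.02 0 0 0 0; 0 0 -0.02 0 0 0 0; 0 0 -0.02 0 0 0 0; 0 0 -0.02 0 0 0 0; 0 0 0 0 0 0 0; 0 0 0 0 0 0 0'
python3 go.py .6245 -.004 .147 83.1
```

```text
t: 26.0
tcp_pos: [0.5176, 0.2055, 0.1923]
tool_rot: [[-0.993, 0.12, 0.001], [0.12, 0.993, -0.0], [-0.001, 0.0, -1.0]]
wrist_force: [-0.3, -0.4, -0.9]
opening: 0.01
gripper_force: 30.0
tcp [0.5176 0.2055 0.1923] t 26.0 F [-0.3314 -0.358  -0.8572] open 0.01 gf 30.0
q [ 12.8  10.2  91.8  -0.   77.9 -70.3]
tool d [-0.1312 -0.1952  0.0455]
rotvec(tool) [0.0005 0.0851 0.0135] d after rot [-0.1313 -0.1951  0.0453]
```

```bash
python3 steer.py '0 -0.01 0 0 0 0 0; 0 -0.02 0 0 0 0 0; 0 -0.02 0 0 0 0 0; 0 -0.02 0 0 0 0 0; 0 -0.02 0 0 0 0 0; 0 -0.02 0 0 0 0 0; 0 -0.02 0 0 0 0 0; 0 -0.02 0 0 0 0 0; 0 -0.015 0 0 0 0 0; -0.012 -0.0038 0.004 0 0 0 0; -0.017 -0.0038 0.006 0 0 0 0; -0.017 -0.0038 0.006 0 0 0 0; -0.017 -0.0038 0.006 0 0 0 0; -0.017 -0.0038 0.006 0 0 0 0; -0.017 -0.0038 0.006 0 0 0 0; -0.017 -0.0038 0.006 0 0 0 0; -0.017 -0.0038 0.005 0 0 0 0; 0 0 0 0 0 0 0; 0 0 0 0 0 0 0; 0 0 0 0 0 0 0'
python3 go.py .6245 -.004 .147 83.1
python3 - <<'E'
from h import *; import cv2
B=manip.snapshot("scene")["image"]; cv2.imwrite("pics/g6.png",cv2.convertScaleAbs(cv2.resize(B[110:290,130:370],None,fx=3.3,fy=3.3,interpolation=2)[:,:,::-1],alpha=1.5,beta=15))
E
```

```text
t: 28.0
tcp_pos: [0.6232, -0.0039, 0.1461]
tool_rot: [[-0.993, 0.12, -0.001], [0.12, 0.993, -0.0], [0.001, -0.0, -1.0]]
wrist_force: [-0.2, -0.4, -0.8]
opening: 0.01
gripper_force: 30.0
tcp [ 0.6232 -0.0039  0.1461] t 28.0 F [-0.2398 -0.3526 -0.7893] open 0.01 gf 30.0
q [ -8.3  20.6  84.5  -0.   75.  -91.4]
tool d [-0.0013  0.0001 -0.0009]
rotvec(tool) [-0.0208 -0.081   0.0292] d after rot [-0.0013  0.0001 -0.0009]
```

View pics/g6.png

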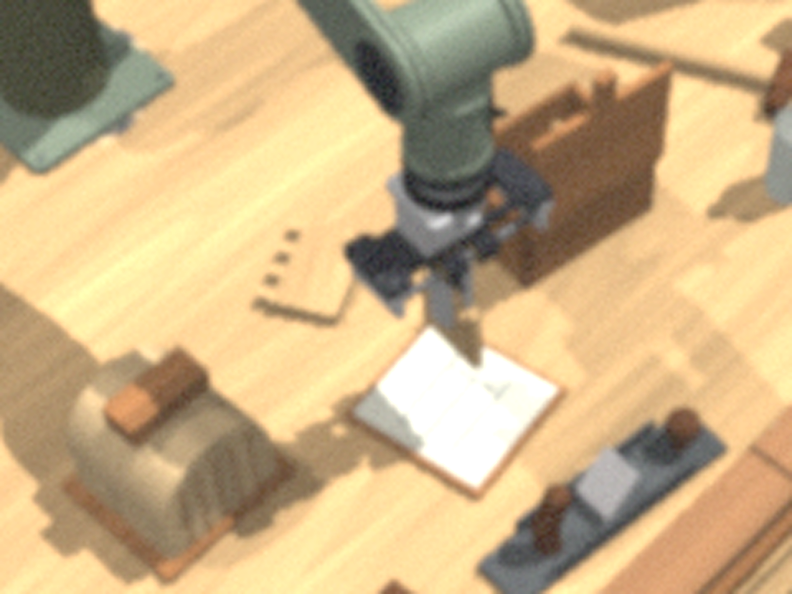

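The picture shows the block balanced on the crown at (157,395), the lid upright at (600,170), and the template held over the sheet at (460,330). I let it settle and hand in.

```bash
python3 steer.py '0 0 0 0 0 0 0; 0 0 0 0 0 0 0; 0 0 0 0 0 0 0; 0 0 0 0 0 0 0; 0 0 0 0 0 0 0'; python3 -c "
from bench import manip
print(manip.job_done())"
```

```text
t: 28.55
tcp_pos: [0.6239, -0.0043, 0.1468]
tool_rot: [[-0.993, 0.12, 0.0], [0.12, 0.993, -0.001], [-0.0, -0.001, -1.0]]
wrist_force: [-0.5, -0.1, -1.1]
opening: 0.0096
gripper_force: 30.0
the job is handed in; nothing more can be done
None
```

The job is handed in at 28.6 s of the 72 s allowed, with no verdict returned: the last picture shows the block on the crown and the lid upright, and the template is held still over the middle of the sheet, its lower edge about 10 cm above the paper.

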